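# Hang the red master sample on the carousel's free hook

### The arm

A 7-joint arm with a two-finger parallel gripper is mounted at the origin on the work surface. World frame = base frame: x ahead of the robot, y to its left, z up, the work surface at z = 0. Lengths are in m, angles in rad, forces in N, time in s.
With the tool pointing down it reaches from about 0.4 to 0.85 m from the base axis. Payload 4.5 kg.
Tool frame: the origin (TCP) lies between the finger pads; the fingertips stand 19 mm ahead of it and the grasp point (between the pads) is the TCP; z points along the fingers, y is the line along which they close (so a half turn about z gives the same grasp; the last joint's range is limited). The gripper opens to 88 mm and grips with 3 to 60 N. Pads are 18 mm wide; open, the fingers measure 123 mm over their backs; the gripper's body (75 mm by 187 mm) begins 45 mm behind the grasp point.
Start: joints at [-1.307, 0.689, -0.195, 1.565, 0.157, 0.902, -0.215], TCP at [0.142, 0.609, 0.228] pointing down, gripper open.
Joint ranges: [-3.01, 3.01], [-0.46, 2.08], [-1.47, 1.51], [0.13, 2.56], [-1, 4.14], [0.04, 2.09], [-2.66, 2.66]. Speed limits (rad/s): [2.57, 2.57, 3.14, 3.14, 3.14, 3.14, 3.14].

### API

Orientations are given as a unit quaternion [w, x, y, z].
In Python, from workcell import bot, capture, job gives the robot as it stands.
- The arm moves only by the tool arm_command, never from a script. Its argument "rows" is one flat list of numbers, 7 for each row, row after row: the turn, a rotation vector about the tool's x, y, z in degrees, then the shift along the tool's x, y, z in cm, then the closure, from 0 (fully open) to 1 (shut). A call has 1 to 10 rows; each row shifts and turns the commanded pose from where the row before left it, along the tool's axes as they then stand; what a row does not reach is not made up. A row lasts 1/8 s, in which the tool goes at most 62.5 mm and 10.7 degrees, less where a joint would pass 70% of its speed; a pose out of reach is approached as far as the arm can. A call is refused whole if a number of a shift passes 6.25 or a number of a turn 10.7, either way. A call with a gripper value outside its range is refused whole. The fingers move at their own pace and stop on an object; "grip_force" is the grip in N (left out, the last holds). Time passes only in rows, so rows that do not move let the fingers close. It gives the time, the measured TCP pose, the force, the opening and the grip force at its end, in the units of the state.
- bot.observe(): the state, without advancing time (a new reading comes with each control period).
- capture(name): name is "scene" or "top" or "wrist"; returns a dict with "image" (480x640x3 uint8, blue, green, red), "K" (3x3 intrinsics, pixels), "distortion" ([k1, k2, p1, p2, k3] as OpenCV has them; the pictures are not rectified), "xyz" and "attitude" of the camera in the world; the wrist camera has in their place "hand_eye" (4x4, takes a point from camera to tool coordinates, whose origin is the TCP and whose axes are the flange's). Camera axes: x right, y down, z forward; pixel columns grow to the right and rows downward; lengths in m; the calibration is good to about 2 mm. A picture is of the moment at which its call begins: read the wrist's pose just before it. There is no depth.
- job.close_job(): hands the job in; it is judged then, once.
The state is a dict: "time": time; "joint_pos": joint angles; "qd": joint speeds; "joint_efforts": joint torques, N m; "eef_pos": TCP position; "tcp_rot": TCP orientation; "wrist_force": force on the tool from outside, world axes, zero at the start; "torque": the same for the moment, N m; "width": finger opening in m; "grasp_force": force on a finger pad.
Only numpy, scipy, OpenCV 4.12 (cv2) and the standard library are available. Lean on these libraries where they do the work, as an engineer would, in place of code of your own. Each camera call takes 0.05 s, during which the arm holds its last target. There are 200 camera calls.

### The job

In this part-feeding cell, turn the sample carousel by its top knob until its one empty hook stands over the yellow loading mark on the base. Then hang the red sample carrier on that hook by its window, so that it hangs freely and upright, and leave the blue carrier standing where it is.

Things in the scene. Friction and masses are not known exactly. Their poses are not given: they have to be found in the camera images.
- red_carrier: Red upright plastic carrier, 160 g. Origin: centre of foot's underside; x normal to its plate, y its width, z up. Sizes mm: foot 40 (x) x 52 (y) x 10; plate 10 x 52 up to z 64; window z 64 to 104, 36 wide, open right through along x, side bars 8 wide; bridge 10 thick, z 104 to 112; black grip block 16 (x) x 26 (y), z 112 to 152: pinch it from above across y, at z 136. Front and back alike.
- blue_carrier: Blue carrier, same shape, size, origin and axes as the red one, a bystander. Red, blue and a grey can (110 mm tall) stand on the table right (-y) of the carousel. The carousel's three other hooks, at 90 degree steps, bear green, yellow and white ones of this shape, fixed, hung as the red one shall be (tops 218 mm above the table, within 135 mm of the carousel's axis).
- knob (a point): Point on the carousel's upright axis, inside the black bar knob on top, at the height to grip. Bar 64 (x) x 16 (y) mm, from 23 mm below this point to 15 mm above; under it a post of 9 mm radius down to a hub (32 mm radius, 55 mm below this point). Axes turn with the rotor: -x along the free hook, z up. Pinch the bar across y and turn it about z.
- free_hook (a point): Seat of the empty hook: mid-width on the arm's upper face, 110 mm from the carousel's axis, 170 mm above the table. -x points outward along the hook, z up; turns with the rotor. The arm is a level flat steel bar 12 mm wide (y), 8 mm thick, running 78 mm inward to the hub; outward its upturned tip begins 10 mm from this point, ends 27 mm from it and rises 12 mm above the arm.
- turntable (a joint): Angle of the carousel's rotor, rad: 0 with the free hook right over the yellow mark on the fixed grey base; grows counterclockwise seen from above. Starts at 0.5 to 1.3, so it must turn clockwise. Drag about 0.12 N m, no detents, stays where it is left.
Not all that is in view belongs to the job. There is more than one size of the red_carrier; the one meant has the size given above.

How it is judged:
On the way, in this order (a step that is already met when the one before it is completed fails the run):
1. the carousel is turned so that its empty hook stands over the yellow mark (value of joint turntable between -0.21 and 0.21 rad), for 0.2 s.
2. the red carrier's window is over the free hook (x of red_carrier in the frame of free_hook between -0.022 and 0.06 m and y of red_carrier in the frame of free_hook between -0.025 and 0.025 m and z of red_carrier in the frame of free_hook between -0.116 and -0.092 m), for 0.2 s.
At the end, for the whole second after the job is handed in: Free hook within 12 degrees of the yellow mark; red carrier hanging at rest on its arm between tip and hub (foot 92 to 116 mm below the arm's upper face, within 25 mm sideways), within 20 degrees of upright; blue carrier standing within 40 mm of its start (all of step 1 and all of step 2 and angle between red_carrier's own z axis and vertical below 0.35 rad and linear speed of red_carrier below 0.05 m/s and distance of blue_carrier from where it was at the start of the episode below 0.04 m and angle between blue_carrier's own z axis and vertical below 0.3 rad); the robot touches nothing.
It fails at once if the blue carrier is pushed more than 40 mm away or knocked over (distance of blue_carrier from where it was at the start of the episode above 0.04 m or angle between blue_carrier's own z axis and vertical above 0.5 rad).
It also fails if it takes over 58 s, if anything falls off the work surface, if the arm or the gripper's body presses on something with over 40 N, if the wrist force passes 120 N, or if a joint passes its speed limit or range.

## Working session

There is one attempt and no reset: what is moved stays moved. The work goes in short steps, Python scripts to look and compute and a tool call to move; the robot and the scene stay as the last step left them, time stands still between calls to the robot, and variables do not carry over. Pictures are saved under pics/ and viewed, at most 10 in all, crops included, and the job is handed in when it is done.

Besides the shell and the picture viewer there is one more tool, called after "Call:" as name(argument=value, ...) on one line, values as JSON. arm_command: Moves the arm, as the interface text tells. Its arguments: {"type":"object","properties":{"rows":{"type":"array"},"grip_force":{"type":"number"}},"required":["rows"]}

```bash
mkdir -p pics; ls; python3 - <<'E'
from workcell import bot,capture,job
import cv2,numpy as np,pickle
s=bot.observe();print({k:np.round(v,3).tolist() for k,v in s.items()})
d={}
for n in("scene","top"):
    c=capture(n);d[n]=c;cv2.imwrite(f"pics/{n}0.png",c["image"]);print(n,c["K"],c["distortion"],c["xyz"],c["attitude"])
w=capture("wrist");print(w["hand_eye"],w["K"],w["distortion"])
pickle.dump(d,open("d0.pkl","wb"))
E
```

```text
pics
{'time': 0.0, 'joint_pos': [-1.307, 0.69, -0.195, 1.566, 0.157, 0.902, -0.215], 'qd': [-0.0, 0.0, -0.001, -0.0, 0.001, -0.001, -0.001], 'joint_efforts': [0.0, -52.757, -1.267, -15.343, -0.053, 0.007, 0.0], 'eef_pos': [0.142, 0.608, 0.227], 'tcp_rot': [-0.0, 0.115, 0.993, -0.001], 'wrist_force': [0.311, -0.419, 0.389], 'torque': [0.006, 0.011, 0.017], 'grasp_force': 0.0, 'width': 0.088}
scene [[488.71730083   0.         315.42787522]
 [  0.         488.71730083 230.06034647]
 [  0.           0.           1.        ]] [-0.06609151  0.          0.          0.          0.        ] [ 0.85419346 -0.58183601  0.64928615] [-0.39751045  0.86450535  0.27547128 -0.13686314]
top [[533.68641395   0.         319.06394255]
 [  0.         533.68641395 233.61680257]
 [  0.           0.           1.        ]] [-0.11667158  0.          0.          0.          0.        ] [ 0.42980927 -0.08489691  1.17745302] [-0.02527573  0.71158291 -0.70149153  0.03034026]
[[-2.38946589e-04 -9.53350068e-01 -3.01866843e-01  7.76713637e-02]
 [ 9.99999767e-01 -4.20967860e-04  5.37929915e-04 -1.52376424e-03]
 [-6.39911760e-04 -3.01866644e-01  9.53349946e-01 -1.56829426e-01]
 [ 0.00000000e+00  0.00000000e+00  0.00000000e+00  1.00000000e+00]] [[398.26501979   0.         322.58925649]
 [  0.         398.26501979 239.37888676]
 [  0.           0.           1.        ]] [0.02743662 0.         0.         0.         0.        ]
```

View pics/scene0.png

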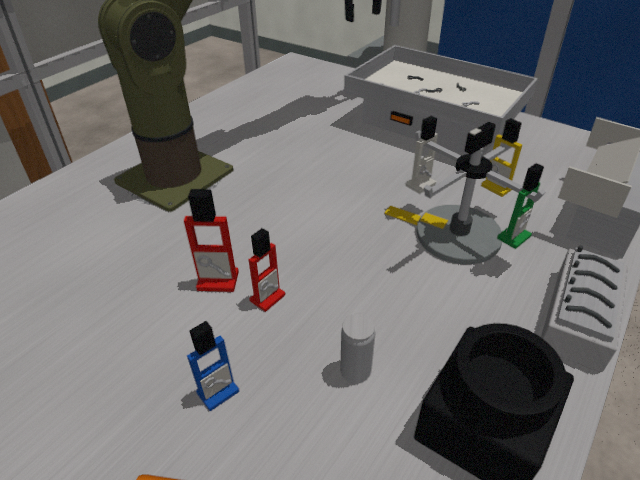

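View pics/top0.png

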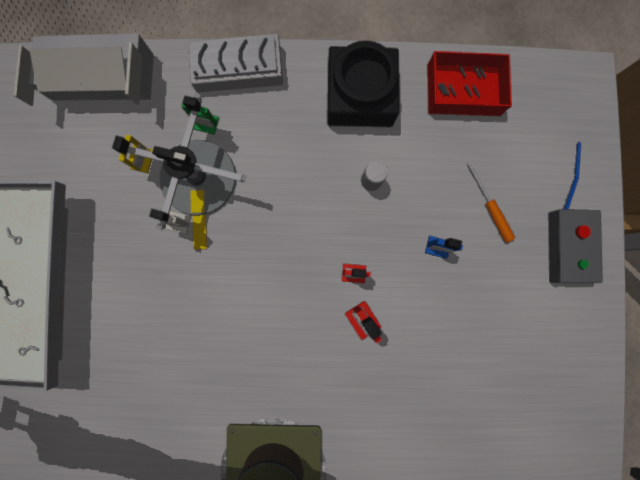

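The scene picture shows two red carriers, a smaller one at (265,270) and a larger one at (212,245). Blue is at (213,370) and the can at (357,350). The carousel hub is at (473,165) with its free hook at (430,187), and the yellow mark is near (415,217). In the top picture the reds are at (355,273) and (365,320), and the knob is at (180,160). The free hook tip is at (240,178) and the mark runs along (200,190–250). Next I'll enlarge both areas and measure.

```bash
cat > h.py <<'E'
import numpy as np,cv2
from scipy.spatial.transform import Rotation as R
def quat(q): return R.from_quat(np.r_[q[1:],q[0]])
def campose(c,s=None):
    if "xyz" in c: return quat(c["attitude"]).as_matrix(),np.array(c["xyz"])
    H=np.array(c["hand_eye"]);T=quat(s["tcp_rot"]).as_matrix()
    return T@H[:3,:3],T@H[:3,3]+np.array(s["eef_pos"])
def ray(c,uv,s=None):
    M,o=campose(c,s)
    p=cv2.undistortPoints(np.array(uv,float).reshape(-1,1,2),np.array(c["K"]),np.array(c["distortion"])).reshape(-1,2)
    d=np.c_[p,np.ones(len(p))]@M.T
    return o,d
def onz(c,uv,z,s=None):
    o,d=ray(c,uv,s);return o+d*((z-o[2])/d[:,2])[:,None]
def two(c1,u1,c2,u2,s1=None,s2=None):
    o1,d1=ray(c1,u1,s1);o2,d2=ray(c2,u2,s2);d1=d1[0];d2=d2[0]
    t=np.linalg.lstsq(np.c_[d1,-d2],o2-o1,rcond=None)[0]
    a=o1+d1*t[0];b=o2+d2*t[1];return (a+b)/2,np.linalg.norm(a-b)
def proj(c,P,s=None):
    M,o=campose(c,s);r,_=cv2.Rodrigues(M.T)
    return cv2.projectPoints(np.atleast_2d(np.array(P,float)),r,-M.T@o,np.array(c["K"]),np.array(c["distortion"]))[0].reshape(-1,2)
E
python3 - <<'E'
from h import *
import pickle
d=pickle.load(open("d0.pkl","rb"));S,T=d["scene"],d["top"]
def m(c,lo,hi):
    return cv2.inRange(cv2.cvtColor(c["image"],cv2.COLOR_BGR2HSV),lo,hi)
for nm,c in d.items():
    h=c["image"]
    for col,mm in(("red",m(c,(0,150,60),(6,255,255))|m(c,(174,150,60),(180,255,255))),("blue",m(c,(105,150,60),(125,255,255))),("yel",m(c,(20,150,60),(32,255,255))),("green",m(c,(50,150,40),(75,255,255)))):
        n,l,st,ce=cv2.connectedComponentsWithStats(mm)
        print(nm,col,[(st[i].tolist(),ce[i].round().tolist()) for i in range(1,n) if st[i][4]>60])
a=cv2.resize(T["image"][80:260,100:260],None,fx=2.4,fy=2.4,interpolation=cv2.INTER_CUBIC)
b=cv2.resize(S["image"][180:420,170:300],None,fx=2.4,fy=2.4,interpolation=cv2.INTER_CUBIC)
o=np.zeros((576,384+312,3),np.uint8);o[:432,:384]=a;o[:576,384:]=b
cv2.imwrite("pics/crop1.png",o)
E
```

```text
scene red [([184, 216, 54, 76, 1485], [213.0, 254.0]), ([249, 243, 36, 68, 870], [264.0, 280.0])]
scene blue [([438, 0, 115, 76, 6633], [495.0, 32.0]), ([542, 0, 98, 131, 9916], [598.0, 66.0]), ([188, 336, 51, 75, 1091], [212.0, 376.0])]
scene yel [([493, 135, 29, 45, 373], [508.0, 154.0]), ([482, 180, 29, 16, 220], [495.0, 188.0]), ([385, 206, 63, 23, 552], [415.0, 217.0])]
scene green [([498, 183, 41, 65, 693], [517.0, 221.0])]
top red [([428, 51, 84, 62, 3356], [469.0, 83.0]), ([576, 225, 15, 13, 152], [583.0, 231.0]), ([342, 264, 24, 19, 244], [352.0, 273.0]), ([346, 301, 35, 38, 443], [361.0, 318.0])]
top blue [([565, 143, 16, 66, 224], [574.0, 176.0]), ([426, 237, 22, 21, 236], [436.0, 247.0])]
top yel [([125, 135, 14, 13, 70], [131.0, 141.0]), ([119, 153, 32, 20, 212], [136.0, 162.0]), ([191, 190, 13, 23, 290], [197.0, 201.0]), ([193, 215, 14, 34, 434], [199.0, 231.0])]
top green [([198, 108, 12, 11, 82], [203.0, 113.0]), ([194, 124, 22, 10, 110], [204.0, 128.0]), ([579, 260, 9, 9, 67], [583.0, 264.0])]
```

View pics/crop1.png

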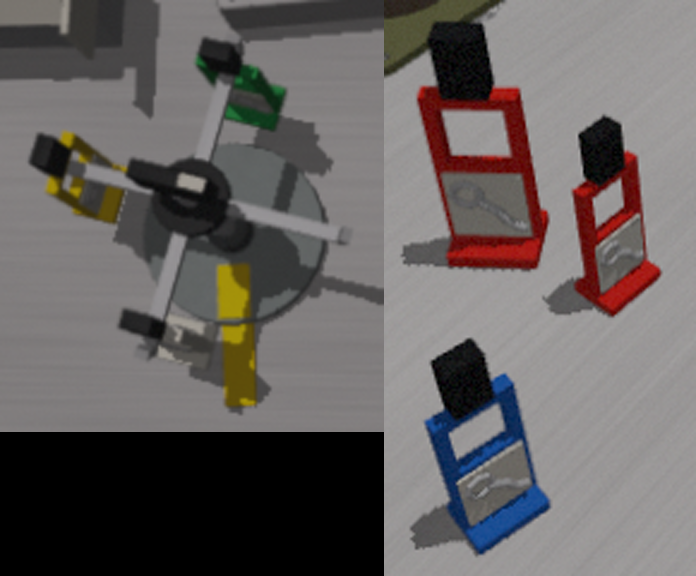

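The picture shows the smaller red carrier's foot corners at scene (250,300), (265,310) and (285,292). It looks the same size as the blue one, and the other red one is clearly larger. I'll check the metric sizes and locate the carousel.

```bash
python3 - <<'E'
from h import *
import pickle
np.set_printoptions(precision=4,suppress=True)
d=pickle.load(open("d0.pkl","rb"));S,T=d["scene"],d["top"]
f=lambda x,y:((x-384)/2.4+170,y/2.4+180)
g=lambda x,y:(x/2.4+100,y/2.4+80)
for nm,u in(("small",[(577,290),(613,313),(660,270)]),("big",[(447,263),(537,267),(547,212)]),("blue",[(449,527),(481,551),(549,507)])):
    P=onz(S,[f(*q) for q in u],0.004);print(nm,P.tolist(),np.linalg.norm(np.diff(P,axis=0),axis=1))
for nm,u in(("axis base",[(232,235)]),("mark",[(233,265),(238,330),(240,405)])):
    print(nm,onz(T,[g(*q) for q in u],0.012)[:,:2].tolist())
# knob by two views
print("knob",two(T,g(172,181),S,(480,138)))
for z in(.22,.235,.25): print(z,onz(T,[g(172,181)],z),onz(S,[(480,138)],z))
# hook tips: free tip & opposite
print("tip",onz(T,[g(345,235)],.18),"white tip",onz(T,[g(147,352)],.18),"hub",onz(T,[g(192,200)],.18))
print("tip",two(T,g(345,235),S,(428,188)))
# block top of small red
for z in(.152,): print(onz(S,[f(602,127)],z),onz(T,[(360,272)],z), proj(T,[[.35,-.2,.152]]))
B=cv2.inRange(T["image"],(0,0,0),(40,40,40))
n,l,st,ce=cv2.connectedComponentsWithStats(B)
for i in range(1,n):
    if st[i][4]>40 and 330<ce[i][0]<470 and 220<ce[i][1]<350: print(st[i],ce[i],onz(T,[ce[i]],.145))
print(np.degrees(quat([-0.0, 0.115, 0.993, -0.001]).as_matrix()/57.3))
E
```

```text
small [[0.4178835132863956, -0.19153581078240617, 0.0040000000000000036], [0.45362627592783283, -0.19307582290437125, 0.0040000000000000036], [0.45539593383101296, -0.14121511576077383, 0.0040000000000000036]] [0.0358 0.0519]
big [[0.3196055541934919, -0.2279707265517752, 0.0040000000000000036], [0.37817049836115474, -0.19169402735028035, 0.0040000000000000036], [0.34455588391040426, -0.14421589126492607, 0.0040000000000000036]] [0.0689 0.0582]
blue [[0.4816633518707969, -0.38214891934727113, 0.0040000000000000036], [0.5091253976525103, -0.3821252895116397, 0.0040000000000000036], [0.5222586467714672, -0.3358559176376328, 0.0040000000000000036]] [0.0275 0.0481]
axis base [[0.6418984589856744, 0.18102970624501308]]
mark [[0.613833645149028, 0.17905248381064298], [0.5535415794415905, 0.17229279248114093], [0.4846182673050652, 0.1682550170623882]]
knob (array([0.6449, 0.1806, 0.2249]), np.float64(0.0009969974896579692))
0.22 [[0.6456 0.1817 0.22  ]] [[0.6429 0.19   0.22  ]]
0.235 [[0.6422 0.1776 0.235 ]] [[0.6502 0.163  0.235 ]]
0.25 [[0.6388 0.1734 0.25  ]] [[0.6576 0.136  0.25  ]]
tip [[0.6123 0.0527 0.18  ]] white tip [[0.5173 0.2073 0.18  ]] hub [[0.6393 0.176  0.18  ]]
tip (array([0.6131, 0.0531, 0.1806]), np.float64(0.002034960640542649))
[[ 0.4373 -0.1655  0.152 ]] [[ 0.4379 -0.1713  0.152 ]] [[374.4991 318.1691]]
[445 239  16  11 133] [452.5188 243.6842] [[ 0.4953 -0.353   0.145 ]]
[352 270  13   8  87] [358.2529 273.2299] [[ 0.4356 -0.1685  0.145 ]]
[362 318  19  21 209] [371.0813 327.5502] [[ 0.3314 -0.1944  0.145 ]]
[[-0.9735  0.2285 -0.0002]
 [ 0.2285  0.9735 -0.002 ]
 [-0.0002 -0.002  -0.9999]]
```

Two red candidates: the smaller at scene (265,270) / top (355,273), and the larger at scene (212,245) / top (365,320). The smaller one's foot measures 36 × 52 mm and matches the given size. The larger one's foot measures 69 × 58 mm. So the smaller is the one meant, standing at about (0.436, -0.168) with yaw about 0.

The carousel axis is at (0.643, 0.179). The hook points at -103° and the mark at -175.5°, so it needs about 72° clockwise. Next I raise and turn the tool.

Call:
arm_command(rows=[0,0,10,0,0,-1.2,0,0,0,10,0,0,-1.2,0,0,0,10,0,0,-1.2,0,0,0,10,0,0,-1.2,0,0,0,10,0,0,-1.2,0,0,0,10,0,0,-1.2,0,0,0,10,0,0,-1.2,0,0,0,10,0,0,-1.2,0,0,0,10,0,0,-1.2,0,0,0,0,0,0,0,0])

```text
time: 1.4
eef_pos: [0.1423, 0.6089, 0.3365]
tcp_rot: [-0.0, 0.783, 0.622, 0.001]
wrist_force: [0.2, 0.5, -0.7]
width: 0.0879
grasp_force: 0.0
```

Call:
arm_command(rows=[0,0,0,-2.8,5.3,0,0,0,0,0,-2.8,5.3,0,0,0,0,0,-2.8,5.3,0,0,0,0,0,-2.8,5.3,0,0,0,0,0,-2.8,5.3,0,0,0,0,0,-2.8,5.3,0,0,0,0,0,-2.8,5.3,0,0,0,0,0,-2.8,5.3,0,0,0,0,0,-2.8,5.3,0,0,0,0,0,0,0,0,0])

```text
time: 2.65
eef_pos: [0.5529, 0.2482, 0.3352]
tcp_rot: [0.002, 0.786, 0.619, -0.001]
wrist_force: [-0.4, 0.4, -0.3]
width: 0.0883
grasp_force: 0.0
```

```bash
python3 - <<'E'
from h import *
from workcell import bot,capture
import pickle
s=bot.observe();c=capture("wrist");cv2.imwrite("pics/w1.png",c["image"]);pickle.dump((s,c),open("w1.pkl","wb"))
print(s["joint_pos"],s["eef_pos"]);print(proj(c,[[.643,.179,.24],[.613,.053,.18],[.643,.179,.01]],s))
E
```

```text
[-0.65741433  0.56724352  0.28013099  1.4903857  -0.16210863  1.10747615
 -0.58283857] [0.55288551 0.24823035 0.33519746]
[[471.08156824 298.22545014]
 [433.145674   395.98599209]
 [404.47734253 216.29826092]]
```

View pics/w1.png

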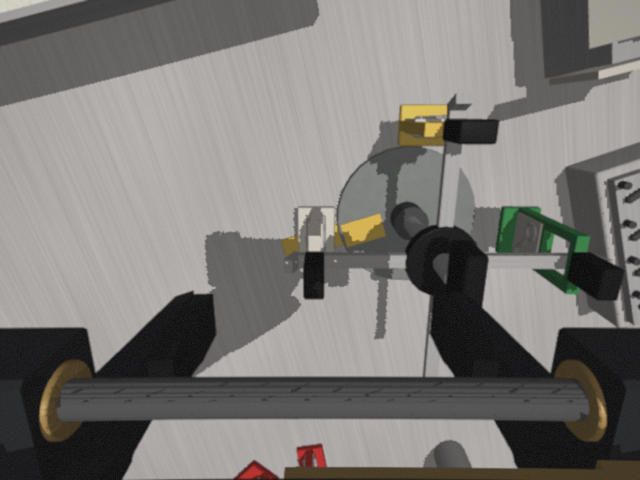

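The wrist picture shows the knob bar at (470,270), running along the tool's x axis. The post foot is at (405,215), where my axis estimate predicts (404,216), so the axis is confirmed. Next I move over it and go down.

Call:
arm_command(rows=[0,0,0,-2.3,5.2,0,0,0,0,0,-2.3,5.2,0,0,0,0,0,0,0,0,0,0,0,0,0,0,3,0,0,0,0,0,0,3,0,0,0,0,0,0,2.5,0,0,0,0,0,0,0,0])

```text
time: 3.58
eef_pos: [0.6371, 0.1885, 0.2487]
tcp_rot: [-0.002, 0.782, 0.623, -0.002]
wrist_force: [-0.6, 0.3, 0.7]
width: 0.088
grasp_force: 0.0
```

Call:
arm_command(rows=[0,0,0,-0.8,0.8,0,0,0,0,0,0,0,2.4,0,0,0,0,0,0,0,0,0,0,0,0,0,0,1,0,0,0,0,0,0,1,0,0,0,0,0,0,1,0,0,0,0,0,0,1,0,0,0,0,0,0,1,0,0,0,0,0,0,1,0,0,0,0,0,0,1], grip_force=25)

```text
time: 4.82
eef_pos: [0.6442, 0.177, 0.2267]
tcp_rot: [-0.002, 0.783, 0.621, -0.002]
wrist_force: [-9.9, 0.8, 5.3]
width: 0.0205
grasp_force: 4.4
```

Call:
arm_command(rows=[0,0,0,0,0,0,1,0,0,0,0,0,0,1,0,0,9,0,0,0,1,0,0,9,0,0,0,1,0,0,9,0,0,0,1,0,0,9,0,0,0,1,0,0,0,0,0,0,1])

```text
time: 5.7
eef_pos: [0.6401, 0.1786, 0.2266]
tcp_rot: [-0.003, 0.937, 0.349, -0.006]
wrist_force: [-13.2, 2.1, 10.0]
width: 0.0156
grasp_force: 25.0
```

Call:
arm_command(rows=[0,0,9,0,0,0,1,0,0,9,0,0,0,1,0,0,9,0,0,0,1,0,0,9,0,0,0,1,0,0,0,0,0,0,1,0,0,0,0,0,0,1])

```text
time: 6.45
eef_pos: [0.6393, 0.1807, 0.2266]
tcp_rot: [-0.003, 0.999, 0.044, -0.007]
wrist_force: [-16.1, 5.1, 11.8]
width: 0.0158
grasp_force: 25.0
```

```bash
python3 - <<'E'
from h import *
from workcell import bot,capture
c=capture("top")["image"];s=capture("scene")["image"]
o=np.hstack([cv2.resize(c[100:280,100:260],(400,450)),cv2.resize(s[100:280,370:530],(400,450))]);cv2.imwrite("pics/t2.png",o)
E
```

```text
(no output)
```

View pics/t2.png

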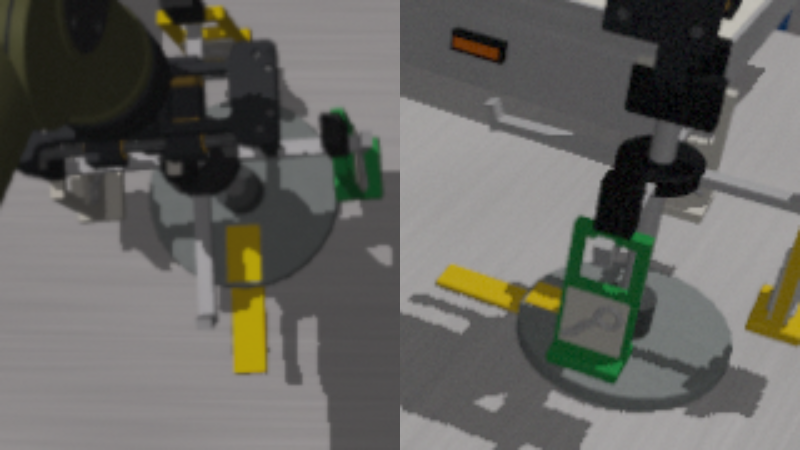

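The hook at crop-left (206,322) now runs parallel to the yellow mark at (245,300). I release, rise, and go to the red carrier.

Call:
arm_command(rows=[0,0,0,0,0,0,0,0,0,0,0,0,0,0,0,0,0,0,0,0,0,0,0,0,0,0,0,0,0,0,0,0,0,0,0,0,0,0,0,0,-4,0,0,0,0,0,0,-4,0,0,0,0,0,0,-4,0,0,0,0,0,0,0,0])

```text
time: 7.68
eef_pos: [0.6481, 0.176, 0.3507]
tcp_rot: [-0.0, 0.999, 0.042, 0.004]
wrist_force: [-0.0, -1.0, -0.3]
width: 0.0878
grasp_force: 0.0
```

Call:
arm_command(rows=[0,0,0,-3.3,4.7,0,0,0,0,0,-3.3,4.7,0,0,0,0,0,-3.3,4.7,0,0,0,0,0,-3.3,4.7,0,0,0,0,0,-3.3,4.7,0,0,0,0,0,-3.3,4.7,0,0,0,0,0,-3.3,4.7,0,0,0,0,0,0,0,0,0])

```text
time: 8.68
eef_pos: [0.4403, -0.1748, 0.3469]
tcp_rot: [0.0, 0.999, 0.037, -0.001]
wrist_force: [0.4, 0.1, -0.6]
width: 0.0884
grasp_force: 0.0
```

```bash
python3 - <<'E'
from h import *
from workcell import bot,capture
import pickle
s=bot.observe();w=capture("wrist");t=capture("top");pickle.dump((s,w,t),open("w2.pkl","wb"))
print(s["joint_pos"],s["eef_pos"],s["tcp_rot"])
o=np.zeros((480,800,3),np.uint8);o[:,:500]=cv2.resize(w["image"],(500,375)).repeat(1,0)[:375].copy() if 0 else cv2.copyMakeBorder(cv2.resize(w["image"],(500,375)),0,105,0,0,cv2.BORDER_CONSTANT)
o[:450,500:]=cv2.resize(t["image"][130:310,130:250],(300,450));cv2.imwrite("pics/w2.png",o)
print(proj(w,[[.436,-.168,.152]],s))
E
```

```text
[-0.18741498  0.40574064  0.70265694  1.85239819 -0.3071503   0.99541184
 -0.85115722] [ 0.44031706 -0.1748409   0.34685973] [ 4.21836379e-04  9.99302738e-01  3.73270795e-02 -7.40493287e-04]
[[312.89567407 208.87310362]]
```

View pics/w2.png

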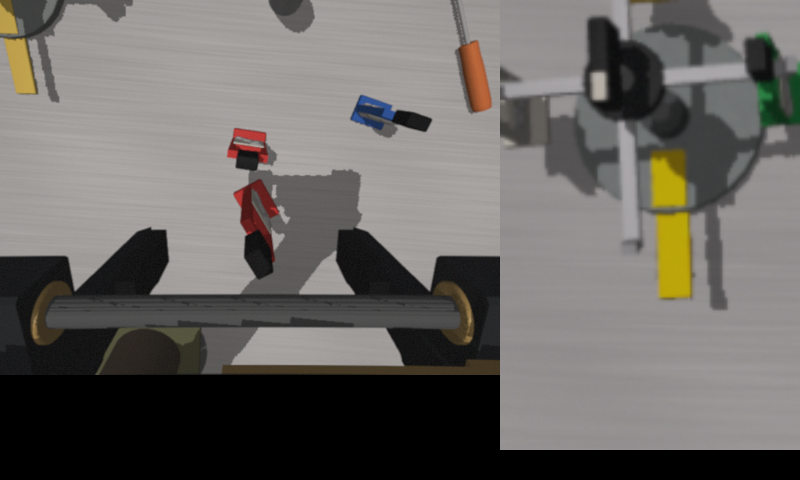

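The wrist picture (scaled ×0.78) shows the small red carrier's block at (247,158), blue's block at (412,120) and the big red's block at (258,255). In the top crop the hook tip is at (631,245), beside the mark at (672,225). Now I measure them finely.

```bash
python3 - <<'E'
from h import *
import pickle
np.set_printoptions(precision=4,suppress=True)
s,w,t=pickle.load(open("w2.pkl","rb"));d=pickle.load(open("d0.pkl","rb"));S=d["scene"]
k=1.28
print("red block top", onz(w,[(247*k,153*k),(247*k,169*k)],.152,s)," foot", )
hsv=cv2.cvtColor(w["image"],cv2.COLOR_BGR2HSV)
m=cv2.inRange(hsv,(0,150,60),(6,255,255))|cv2.inRange(hsv,(174,150,60),(180,255,255))
n,l,st,ce=cv2.connectedComponentsWithStats(m)
for i in range(1,n):
    if st[i][4]>80: print(st[i],ce[i])
b=cv2.inRange(w["image"],(0,0,0),(45,45,45));b[:190]=0;b[216:]=0;b[:,:295]=0;b[:,345:]=0
ys,xs=np.nonzero(b);print("black",xs.min(),xs.max(),ys.min(),ys.max(),cv2.minAreaRect(np.c_[xs,ys].astype(np.float32)))
# big block: wrist (258,255)*k vs scene top centre
print("big", two(w,(258*k,255*k),S,(203,205),s))
q=lambda x,y:(130+(x-500)/2.5,130+y/2.5)
P=onz(t,[q(631,245)],.182)[0];Q=onz(t,[q(628,130)],.17)[0];M=onz(t,[q(668,153),q(675,297)],.01)
print("tip",P,"root",Q,"mark",M)
for n_,v in(("ax-tip",P[:2]-[.643,.179]),("root-tip",P[:2]-Q[:2]),("mark",M[1][:2]-M[0][:2]),("ax-mark",M[1][:2]-[.643,.179])): print(n_,np.degrees(np.arctan2(v[1],v[0])),np.linalg.norm(v))
E
```

```text
red block top [[ 0.4481 -0.1701  0.152 ]
 [ 0.4293 -0.1714  0.152 ]]  foot
[298 165  42  21 418] [319.7081 172.3708]
[292 181  51  27 545] [316.956  193.8844]
[ 300  230   56  105 1980] [327.247 269.049]
black 303 330 192 215 ((316.58001708984375, 204.4399871826172), (26.728639602661133, 22.485998153686523), 8.130102157592773)
big (array([ 0.3369, -0.1902,  0.1805]), np.float64(0.0047909772554210256))
tip [0.5152 0.1661 0.182 ] root [0.6049 0.1748 0.17  ] mark [[0.6124 0.1792 0.01  ]
 [0.4846 0.1687 0.01  ]]
ax-tip -174.21925902438622 0.12845959361764123
root-tip -174.46487982285453 0.09014071722662154
mark -175.30575522142078 0.12822265847860967
ax-mark -176.27451750816502 0.158733125779726
```

Call:
arm_command(rows=[0,0,4.3,0,0,0,0,0,0,0,-0.2,-0.55,0,0,0,0,0,0,0,4.2,0,0,0,0,0,0,4.2,0,0,0,0,0,0,4.2,0,0,0,0,0,0,4.2,0,0,0,0,0,0,2.2,0,0,0,0,0,0,0,0])

```text
time: 9.78
eef_pos: [0.441, -0.1636, 0.1556]
tcp_rot: [-0.001, 1.0, 0.006, -0.002]
wrist_force: [0.6, -0.7, 0.3]
width: 0.088
grasp_force: 0.0
```

Call:
arm_command(rows=[0,0,0,-0.2,0.6,1.9,0,0,0,0,0,0,0,0,0,0,0,0,0,0,1,0,0,0,0,0,0,1,0,0,0,0,0,0,1,0,0,0,0,0,0,1,0,0,0,0,0,0,1,0,0,0,0,0,0,1,0,0,0,0,0,0,1,0,0,0,0,0,0,1], grip_force=30)

```text
time: 11.02
eef_pos: [0.4397, -0.1713, 0.138]
tcp_rot: [-0.0, 1.0, 0.005, -0.0]
wrist_force: [-0.2, 0.3, 0.6]
width: 0.0248
grasp_force: 29.8
```

Call:
arm_command(rows=[0,0,0,0,0,-2,1,0,0,0,0,0,-4,1,0,0,0,0,0,-4,1,0,0,0,0.2,-4,0,1,0,0,0,0.2,-5,0,1,0,0,0,0.2,-5,0,1,0,0,0,0.2,-5,0,1,0,0,0,0.2,-5,0,1,0,0,0,0.2,-5,0,1,0,0,0,0,0,0,1])

```text
time: 12.28
eef_pos: [0.4485, 0.1234, 0.2372]
tcp_rot: [-0.001, 1.0, 0.009, -0.001]
wrist_force: [-0.2, -0.7, -1.9]
width: 0.0248
grasp_force: 29.8
```

Call:
arm_command(rows=[0,0,0,1,-3.8,0,1,0,0,-4.4,0,0,0,1,0,0,0,0,0,1.1,1,0,0,0,0,0,0,1,0,0,0,0,0,0,1])

```text
time: 12.9
eef_pos: [0.4585, 0.1559, 0.2268]
tcp_rot: [0.0, 0.999, 0.042, -0.0]
wrist_force: [-0.4, 0.2, -1.2]
width: 0.0249
grasp_force: 29.8
```

```bash
python3 - <<'E'
from h import *
from workcell import bot,capture
import pickle
s=bot.observe();S=capture("scene");W=capture("wrist");t=capture("top");pickle.dump((s,S,W,t),open("w3.pkl","wb"))
o=np.zeros((450,800,3),np.uint8);o[:,:350]=cv2.resize(S["image"][130:310,330:470],(350,450));o[:337,350:]=cv2.resize(W["image"],(450,337))
cv2.imwrite("pics/w3.png",o)
E
```

```text
(no output)
```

View pics/w3.png

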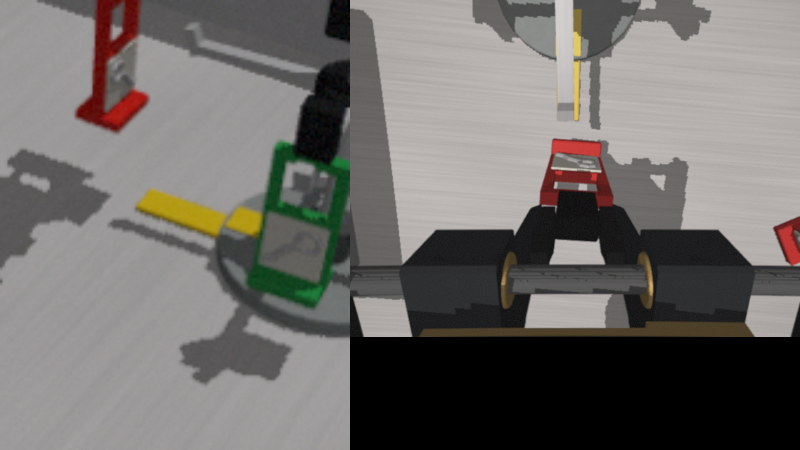

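The wrist crop shows the hook tip at (566,108) and the arm root at (564,2). The carrier's bridge is centred at about (578,198), so there is a small sideways offset. I work it out in tool axes.

```bash
python3 - <<'E'
from h import *
import pickle
np.set_printoptions(precision=4,suppress=True)
s,S,w,t=pickle.load(open("w3.pkl","rb"));k=640/450
q=lambda x,y:((x-350)*k,y*k)
P=onz(w,[q(566,104),q(566,60),q(563.5,3)],.182,s);P[1:]=onz(w,[q(566,60),q(563.5,3)],.17,s)
z=s["eef_pos"][2]-.138
B=onz(w,[q(541,204),q(611,204)],z+.112,s)
Fo=onz(w,[q(553,140),q(600,141)],z+.01,s)
T=quat(s["tcp_rot"]).as_matrix()
for n,X in(("hook",P),("bridge",B),("foot",Fo)): print(n,X.tolist(),"tool cm",((X-s["eef_pos"])@T*100).tolist())
E
```

```text
hook [[0.5194561564481177, 0.1671736944268959, 0.182], [0.5488576826775761, 0.16971172905547888, 0.17], [0.5839524223411231, 0.173882503338889, 0.17]] tool cm [[6.175785959333979, -0.6136628623798437, 4.479974974834561], [9.12769691771739, -0.6211011219155618, 5.677923224987775], [12.659756065872847, -0.7432201445154232, 5.675429231485522]]
bridge [[0.45013174419713453, 0.17932394460077905, 0.20084470708017055], [0.45427539057424465, 0.12968689619375057, 0.20084470708017055]] tool cm [[-0.6320647216116468, -2.4035493819330873, 2.5996206638691493], [-0.6342651352759973, 2.5774200087742973, 2.6013193745782406]]
foot [[0.4754671066353898, 0.18050361338793516, 0.09884470708017057], [0.4784665562679665, 0.13203774972090232, 0.09884470708017057]] tool cm [[1.9095432845047715, -2.3126988456079385, 12.797889978147225], [1.8031186365661072, 2.5419934411447125, 12.79961802711529]]
```

Call:
arm_command(rows=[0,0,0,0,-0.75,0,1,0,0,0,0,0,0,1,0,0,0,0,0,0,1,0,0,0,1.5,0,0,1,0,0,0,1.5,0,0,1,0,0,0,0,0,0,1])

```text
time: 13.8
eef_pos: [0.4888, 0.1667, 0.227]
tcp_rot: [0.0, 0.999, 0.043, 0.001]
wrist_force: [-1.1, 0.7, -1.8]
width: 0.0249
grasp_force: 29.8
```

Call:
arm_command(rows=[0,0,0,1.5,0,0,1,0,0,0,1.5,0,0,1,0,0,0,1.5,0,0,1,0,0,0,0.9,0,0,1,0,0,0,0,0,0,1,0,0,0,0,0,0,1])

```text
time: 14.55
eef_pos: [0.5408, 0.1714, 0.2269]
tcp_rot: [-0.0, 0.999, 0.043, -0.001]
wrist_force: [0.2, 0.8, -1.9]
width: 0.025
grasp_force: 29.8
```

Call:
arm_command(rows=[0,0,0,0,0,1,1,0,0,0,0,0,0.8,1,0,0,0,0,0,0.2,1,0,0,0,0,0,0.2,1,0,0,0,0,0,0,1,0,0,0,0,0,0,1])

```text
time: 15.3
eef_pos: [0.5419, 0.1716, 0.2052]
tcp_rot: [-0.0, 0.999, 0.043, 0.0]
wrist_force: [-0.1, -0.3, -0.8]
width: 0.0247
grasp_force: 29.8
```

```bash
python3 - <<'E'
from h import *
from workcell import bot,capture
s=bot.observe();S=capture("scene")["image"];W=capture("wrist")["image"]
o=np.zeros((450,800,3),np.uint8);o[:,:350]=cv2.resize(S[130:310,350:490],(350,450));o[:337,350:]=cv2.resize(W,(450,337))
cv2.imwrite("pics/w4.png",o)
E
```

```text
(no output)
```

View pics/w4.png

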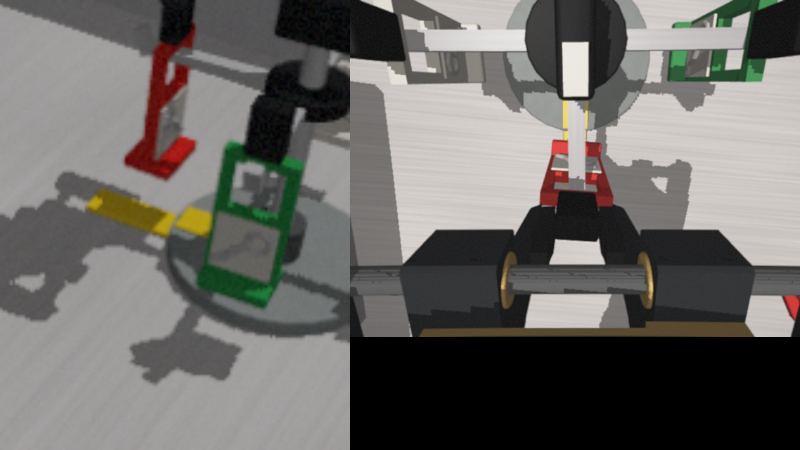

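The wrist crop shows the hook arm passing through the red carrier's window at (576,170), centred, and the force shows it just touching. I lower 2 mm more and release slowly.

Call:
arm_command(rows=[0,0,0,0,0,0.2,1,0,0,0,0,0,0,1,0,0,0,0,0,0,0.65,0,0,0,0,0,0,0.6,0,0,0,0,0,0,0.5,0,0,0,0,0,0,0.4,0,0,0,0,0,0,0.4,0,0,0,0,0,0,0.4])

```text
time: 16.4
eef_pos: [0.5417, 0.1716, 0.203]
tcp_rot: [-0.0, 0.999, 0.043, -0.0]
wrist_force: [-0.5, 0.3, 0.3]
width: 0.0525
grasp_force: 0.0
```

Call:
arm_command(rows=[0,0,0,0,0,-1,0.4,0,0,0,0,0,-2,0.4,0,0,0,0,0,-4,0.4,0,0,0,0,0,-5,0.4,0,0,0,-5,0,0,0.4,0,0,0,-5,0,0,0.4,0,0,0,0,0,0,0.4,0,0,0,0,0,0,0.4,0,0,0,0,0,0,0.4,0,0,0,0,0,0,0.4])

```text
time: 17.65
eef_pos: [0.4431, 0.1628, 0.323]
tcp_rot: [0.0, 0.999, 0.043, 0.0]
wrist_force: [-0.3, -0.0, 0.2]
width: 0.0528
grasp_force: 0.0
```

```bash
python3 - <<'E'
from h import *
from workcell import bot,capture
s=bot.observe();S=capture("scene")["image"];W=capture("wrist")["image"]
o=np.zeros((480,800,3),np.uint8);o[:450,:350]=cv2.resize(S[130:310,350:490],(350,450));o[:337,350:]=cv2.resize(W,(450,337))
o[340:,350:537]=cv2.resize(S[:,:],(187,140))
cv2.imwrite("pics/w5.png",o)
E
```

```text
(no output)
```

View pics/w5.png

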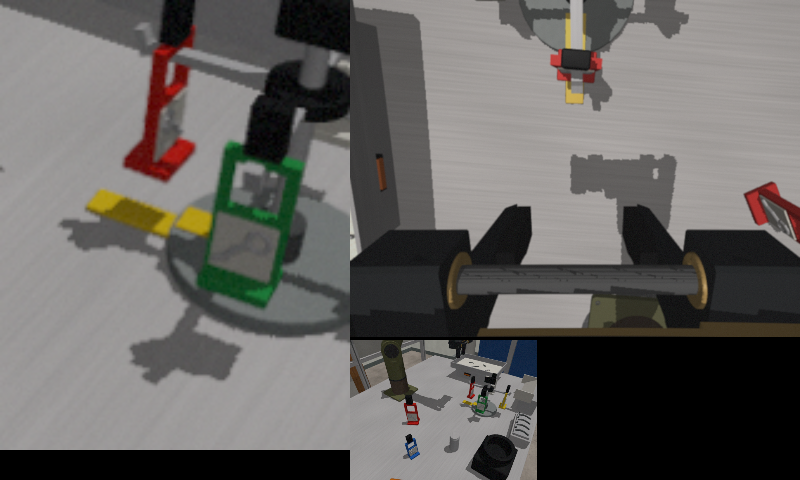

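The red carrier hangs upright behind the upturned tip at (145,37) in the scene crop, in line with the mark. Blue is still standing, and the robot is clear. I wait a moment for it to settle, then hand in.

Call:
arm_command(rows=[0,0,0,0,0,0,0.4,0,0,0,0,0,0,0.4,0,0,0,0,0,0,0.4,0,0,0,0,0,0,0.4,0,0,0,0,0,0,0.4,0,0,0,0,0,0,0.4,0,0,0,0,0,0,0.4,0,0,0,0,0,0,0.4])

```text
time: 18.75
eef_pos: [0.4421, 0.1629, 0.323]
tcp_rot: [-0.0, 0.999, 0.043, 0.0]
wrist_force: [-0.1, -0.6, 0.2]
width: 0.0531
grasp_force: 0.0
```

```bash
python3 -c "
from workcell import job
print(job.close_job())"
```

```text
the job is handed in; nothing more can be done
None
```

I handed the job in at about 19 s, with no verdict returned: by my last pictures the free hook stands over the yellow mark (within about 2°), the red carrier hangs upright on it, the blue carrier stands where it was, and the robot touches nothing.

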